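# Third hand: hold the last side of a tool tray while it is nailed

## Robot

A 6-joint arm with a two-finger parallel gripper is mounted at the origin on the work surface. World frame = base frame: x ahead of the robot, y to its left, z up, the work surface at z = 0. Lengths are in m, angles in degrees, forces in N, time in s.
With the tool pointing down it reaches from about 0.375 to 0.9 m from the base axis. Payload 3.1 kg.
Tool frame: the origin (TCP) lies on the centre line of the jaws, within the pads' length; the fingertips stand 8 mm ahead of it and the grasp point (between the pads) lies 11 mm behind it; z points along the fingers, y is the line along which they close (so a half turn about z gives the same grasp; the last joint's range is limited). The gripper opens to 87 mm and grips with 3 to 60 N. Pads are 19 mm wide; open, the fingers measure 117 mm over their backs; the gripper's body (75 mm by 190 mm) begins 51 mm behind the grasp point.
Start: joints at [58.642, 30.224, 82.088, -0, 67.689, -10.227], TCP at [0.225, 0.583, 0.231] pointing down, gripper open.
Joint ranges: [-176.69, 176.69], [-43.24, 126.21], [12.49, 139.97], [-82, 262], [0, 151.66], [-163.58, 163.58]. Speed limits (degrees/s): [159.86, 159.86, 180, 180, 180, 180].

## Interface

Orientations are given as a 3x3 rotation matrix whose columns are the frame's x, y, z axes.
In Python, from rig import * gives the robot as it stands.
- The arm moves only by the tool step_arm, never from a script. Its argument "targets" is a list of rows, each a list of 5 numbers: the opening, from -1 (shut) to 1 (fully open), then the shift along the world's x, y, z normalised to -1 to 1, where 1 is 0.25 m, then the turn about the world's z normalised to -1 to 1, where 1 is 180 degrees. In form: [[fingers, x, y, z, turn], ...]. A call has 1 to 20 rows; each row is the pose to reach, as a shift and turn from the pose commanded when the call began, turning the shorter way round; what a row does not reach only later rows make up. A row lasts 1/10 s, in which the tool goes at most 50 mm and 8.59 degrees, less where a joint would pass 70% of its speed; a pose out of reach is approached as far as the arm can. A call with a number of a shift or a turn outside -1 to 1 is refused whole. A call with a gripper value outside its range is refused whole. The fingers move at their own pace and stop on an object; the grip force is fixed at half the most. Time passes only in rows, so rows that repeat a pose let the fingers close. It gives the time, the measured TCP pose, the force, the opening and the grip force at its end, in the units of the state.
- read_state(): the state, without advancing time (a new reading comes with each control period).
- capture(name): name is "scene" or "top" or "wrist"; returns a dict with "color" (480x640x3 uint8, red, green, blue), "mtx" (3x3 intrinsics, pixels), "pose" (4x4, takes a point from camera to world coordinates). Camera axes: x right, y down, z forward; pixel columns grow to the right and rows downward; lengths in m; the calibration is good to about 2 mm. A picture is of the moment at which its call begins. There is no depth.
- hand_in(): hands the job in; it is judged then, once.
The state is a dict: "time_s": time; "joint_positions": joint angles; "qvel": joint speeds; "tau": joint torques, N m; "position": TCP position; "tcp_rot": TCP orientation; "force": force on the tool from outside, world axes, zero at the start; "moment": the same for the moment, N m; "opening": opening from 0.0 (shut) to 1.0 (fully open); "grasp_force": force on a finger pad.
Only numpy, scipy, OpenCV 4.12 (cv2) and the standard library are available. Lean on these libraries where they do the work, as an engineer would, in place of code of your own. Each camera call takes 0.05 s, during which the arm holds its last target. There are 200 camera calls.

## Task

Be my third hand: pick up the loose long side board and stand it upright on the assembly board along the open side of the tool tray, flush against the tray and with its ends level with the tray's ends, so that I can nail it on. Press it squarely against the tray, towards the back fence, with a steady push of about 10 newtons (anything from 5 to 20 will do, and no hard shove on the way), and keep that push up for three seconds. Finish while still holding it there and pressing, do not let go, and leave the other tools where they are.

Things in the scene. Friction and masses are not known exactly. Their poses are not given: they have to be found in the camera images.
- side: the loose side board: pale wood like the tray's, 300 long x 12 thick x 55 mm high, about 130 g (varies), standing on its long narrow edge on the bench to the robot's left; small dark nail holes go through it, five along its lower edge. Origin: centre of its underside; x along the length, y through the thickness, z up. Either face may go inward.
- tray: unfinished tool tray of pale wood, 0.75 kg, loose but nested between the battens: 9 mm bottom, one long side at -y, two slotted ends, walls 12 thick, 55 mm high, empty; the +y side is missing. Origin: centre of the underside of the finished 300 (x) x 188 mm (y) tray; +y out of the open side, z up. Bare edges in the plane y = +82 mm; the fitted side board's centre is at y = +88, x = z = 0.
- tray_open (a point): middle of the tray's open side: on the plane of the bare edges, at the level of the tray's underside (= upper face of the assembly board, 12 mm above the bench); axes as the tray's: x along the open side, +y outward. The fitted side board's origin lies 6 mm outward (+y) of it.
- jig: assembly board screwed to the bench, rigid: grey-laminated panel 360 (x) x 300 (y) x 12 mm, with three dark battens 20 mm high on it: the back fence behind the tray (-y) and one at each tray end, stopping 31 mm short of the open side's plane. 75 mm of bare panel lies beyond the side board's place. Origin: centre of its underside; axes as the tray's.
- hammer: bystander: hammer lying on the bench, 280 mm long. Origin: on the bench under its middle. Leave it alone
- glue: bystander: white glue bottle with a blue band and red nozzle, 60 mm across, 175 mm tall, upright. Origin: centre of its underside. Leave it alone
- mallet: bystander: round carver's mallet standing on its head, handle up, 88 mm across, 238 mm tall. Origin: centre of its underside. Leave it alone
- square: bystander: try square lying flat, dark wooden stock 110 mm long, 20 mm high, steel blade 150 mm long. Origin: under the middle of the stock. Leave it alone

How it is judged (in metres and radians):
On the way:
1. the side board stands in its place, flush on the tray, pressed on with 4 to 22 N without a break for 2.5 s (x of side in the frame of tray_open between -0.006 and 0.006 m and y of side in the frame of tray_open between 0.003 and 0.008 m and z of side in the frame of tray_open between -0.003 and 0.003 m and angle between the x axis of side and the x axis of tray, either way round below 0.0175 rad and angle between side's own z axis and vertical below 0.052 rad and angle between tray's own z axis and vertical below 0.03 rad and contact force between side and tray between 4 and 22 N and contact force between the fingers and side above 3 N and y of tray in the frame of jig between -0.026 and -0.016 m), for 2.5 s.
At the end, for the whole second after the job is handed in: Fingers still on the side board (over 3 N); it stands upright (3 deg) on the tray's open side: gap under 2 mm, turned under 1 deg, ends level within 6 mm, lower edge within 3 mm of the tray's underside, pressed on with 4 to 22 N; tray still against its fence (all of step 1); the arm keeps its last pose, push and grip.
It fails at once if the side board is shoved against the tray with more than 45 N (contact force between side and tray above 45 N).
It fails at once if the tray is pushed or lifted out of its place between the battens (distance of tray from where it was at the start of the episode above 0.015 m).
It fails at once if a bystander is disturbed (distance of any of hammer, glue, mallet, square from where it was at the start of the episode above 0.02 m).
It also fails if it takes over 56 s, if anything falls off the work surface, if the arm or the gripper's body presses on something with over 40 N, if the wrist force passes 120 N, or if a joint passes its speed limit or range.

## Working session

There is one attempt and no reset: what is moved stays moved. The work goes in short steps, Python scripts to look and compute and a tool call to move; the robot and the scene stay as the last step left them, time stands still between calls to the robot, and variables do not carry over. Pictures are saved under pics/ and viewed, at most 10 in all, crops included, and the job is handed in when it is done.

Besides the shell and the picture viewer there is one more tool, called after "Emit:" as name(argument=value, ...), one argument or row to a line, values as JSON. step_arm: Moves the arm, as the interface text tells. Scaled input: -1 to 1 covers 0.25 m each way for a shift and 180 degrees each way for a turn. Its arguments: {"type":"object","properties":{"targets":{"type":"array","items":{"type":"array","items":{"type":"number"}}}},"required":["targets"]}

```bash
mkdir -p pics; cat > h.py <<'E'
from rig import *
import numpy as np, cv2
def cap(n,f):
    c=capture(n); cv2.imwrite(f'pics/{f}.png',c['color'][:,:,::-1]); np.savez(f'pics/{f}.npz',**c); return c
def ray(c,u,v,z):
    d=c['pose'][:3,:3]@np.linalg.inv(c['mtx'])@np.array([u,v,1.]); o=c['pose'][:3,3]
    return o+d*(z-o[2])/d[2]
def proj(c,p):
    q=np.linalg.inv(c['pose'])@np.append(p,1); q=c['mtx']@q[:3]; return q[:2]/q[2]
E
python3 - <<'E'
from h import *
for n in ['top','scene']:
    c=cap(n,n); print(n,c['mtx'][0,0],c['pose'].round(3).tolist())
s=read_state(); print({k:np.round(v,3).tolist() for k,v in s.items()})
E
```

```text
top 434.5626222628323 [[-0.001, -0.984, 0.177, 0.373], [-1.0, 0.003, 0.012, 0.003], [-0.012, -0.177, -0.984, 1.138], [0.0, 0.0, 0.0, 1.0]]
scene 500.21476374626627 [[0.571, 0.635, -0.52, 1.252], [0.821, -0.453, 0.347, -0.483], [-0.015, -0.625, -0.78, 1.111], [0.0, 0.0, 0.0, 1.0]]
{'time_s': 0.1, 'joint_positions': [58.644, 30.273, 82.15, -0.0, 67.69, -10.23], 'qvel': [-0.047, -0.152, -0.229, 0.097, 0.084, 0.014], 'tau': [0.0, -44.099, -17.715, 0.064, 0.053, -0.0], 'position': [0.225, 0.582, 0.23], 'tcp_rot': [[-0.933, 0.36, -0.001], [0.36, 0.933, -0.002], [0.0, -0.002, -1.0]], 'force': [-0.329, -0.39, 0.115], 'moment': [-0.027, -0.033, -0.028], 'grasp_force': 0.0, 'opening': 1.001}
```

View pics/top.png

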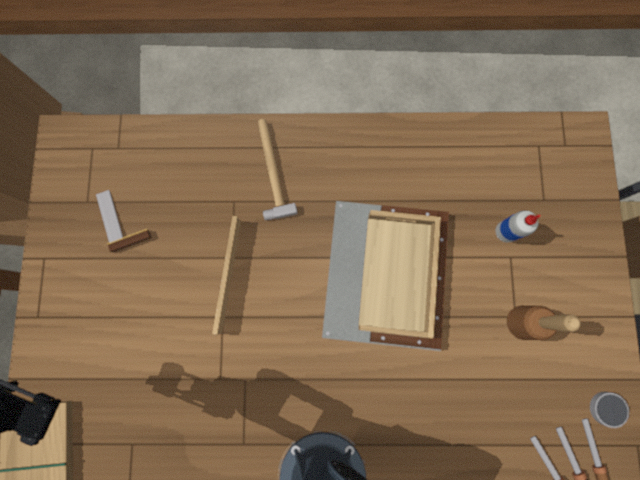

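View pics/scene.png

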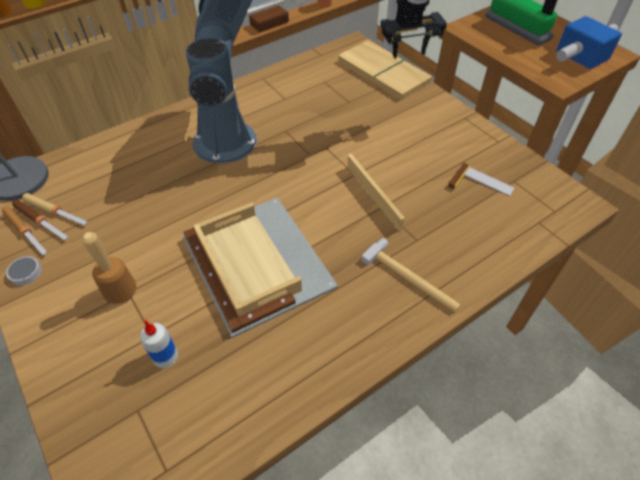

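The top view shows the board from (235,217) to (216,333), and the grey jig's left edge from (338,202) to (324,340). The open side faces image-left (+y), and the hammer head is at (280,212). Next I'll measure these in detail.

```bash
python3 - <<'E'
from h import *
c=dict(np.load('pics/top.npz')); im=c['color']
cr=im[195:350,195:455]; cv2.imwrite('pics/crop.png',cv2.resize(cr,None,fx=3,fy=3,interpolation=cv2.INTER_CUBIC)[:,:,::-1])
hsv=cv2.cvtColor(im,cv2.COLOR_RGB2HSV)
for p in [(228,275),(226,275),(224,275),(222,275),(220,275),(230,275),(345,270),(400,270),(330,270)]: print(p,im[p[1],p[0]],hsv[p[1],p[0]])
g=((hsv[...,1]<50)&(hsv[...,2]>70)).astype(np.uint8); g[:,:318]=0;g[:195]=0;g[350:]=0;g[:,460:]=0
cs,_=cv2.findContours(g,0,2); k=max(cs,key=cv2.contourArea)
def edges(k,z,n):
    a=cv2.approxPolyDP(k,2,True)[:,0]; print(n,cv2.contourArea(k),a.tolist()); print([ray(c,u,v,z).round(4)[:2].tolist() for u,v in a])
edges(k,.012,'jig')
w=((im[...,0].astype(int)>165)&(im[...,2]>90)).astype(np.uint8)
b=w.copy(); b[:,:205]=0;b[:,250:]=0;b[:205]=0;b[345:]=0
b=((im[...,0].astype(int)>150)).astype(np.uint8)*1; b[:,:205]=0;b[:,245:]=0;b[:205]=0;b[345:]=0
cs,_=cv2.findContours(b,0,2); edges(max(cs,key=cv2.contourArea),.055,'board')
E
```

```text
(228, 275) [112  93  68] [ 17 100 112]
(226, 275) [184 158 118] [ 18  91 184]
(224, 275) [196 168 127] [ 18  90 196]
(222, 275) [178 149 112] [ 17  95 178]
(220, 275) [147 114  81] [ 15 114 147]
(230, 275) [106  88  62] [ 18 106 106]
(345, 270) [142 144 140] [ 45   7 144]
(400, 270) [204 185 146] [ 20  73 204]
(330, 270) [144 144 141] [ 30   5 144]
jig 4817.5 [[336, 201], [322, 336], [439, 349], [371, 342], [370, 332], [358, 329], [369, 211], [379, 210], [380, 205]]
[[0.6886, -0.0398], [0.3352, -0.0008], [0.3029, -0.2946], [0.3202, -0.1244], [0.345, -0.1225], [0.3524, -0.0923], [0.6607, -0.1273], [0.6633, -0.154], [0.677, -0.157]]
board 1430.5 [[236, 216], [232, 216], [225, 258], [205, 260], [205, 274], [206, 271], [208, 275], [208, 271], [221, 272], [217, 273], [221, 275], [219, 283], [205, 282], [205, 314], [215, 316], [212, 323], [211, 320], [205, 320], [205, 344], [219, 344], [220, 338], [216, 334]]
[[0.638, 0.2187], [0.638, 0.229], [0.5293, 0.2431], [0.5243, 0.2935], [0.4889, 0.292], [0.4965, 0.2898], [0.4864, 0.2843], [0.4965, 0.2847], [0.4938, 0.2519], [0.4914, 0.2619], [0.4863, 0.2516], [0.4663, 0.2559], [0.4689, 0.2911], [0.39, 0.2877], [0.3851, 0.2627], [0.3681, 0.2695], [0.3754, 0.2722], [0.3754, 0.287], [0.3178, 0.2845], [0.3178, 0.2503], [0.3321, 0.2484], [0.3416, 0.2586]]
```

View pics/crop.png

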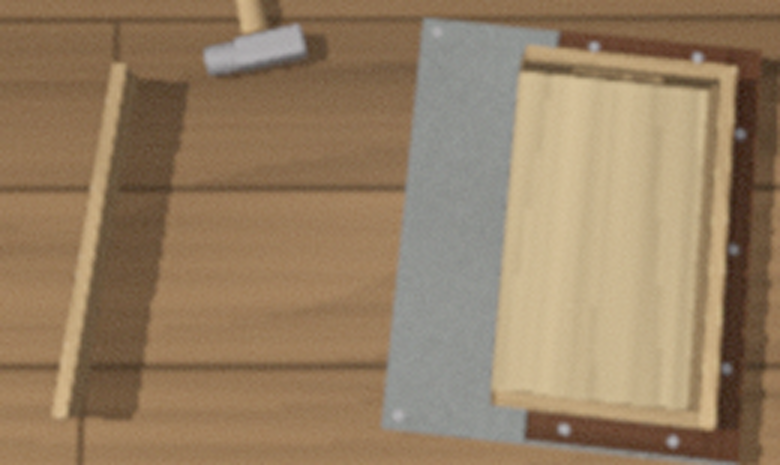

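The crop shows the board's top face, 5 px (12 mm) wide, from crop (119,65) to (60,417). The tray's bare edge runs from about (522,46) to (492,404). I'll fit these lines to subpixel accuracy.

```bash
cat >> h.py <<'E'
def fitline(P):
    vx,vy,x,y=cv2.fitLine(np.array(P,np.float32),cv2.DIST_HUBER,0,1e-4,1e-4).ravel(); return np.array([x,y]),np.array([vx,vy])
def edge(row,lo,hi,sgn):  # subpixel col of strongest gradient of sign sgn
    g=sgn*np.gradient(row.astype(float)); i=lo+int(np.argmax(g[lo:hi])); a,b,d=g[i-1:i+2]; den=a-2*b+d
    return i+(0.5*(a-d)/den if den else 0)
E
python3 - <<'E'
from h import *
c=dict(np.load('pics/top.npz')); im=cv2.GaussianBlur(c['color'],(3,3),0).astype(float)
f=lambda w,a,b,y0,y1,y: int(a+(b-a)*(y-y0)/(y1-y0)) # guide
def rep(n,P,z):
    W=np.array([ray(c,u,v,z)[:2] for u,v in P]); p,d=fitline(W); d=d*(-np.sign(d[0])); n_=np.array([-d[1],d[0]]); n_*=np.sign(n_[1])
    print(n,'p',p.round(4),'dir',d.round(4),'normal deg',np.degrees(np.arctan2(n_[1],n_[0])).round(2),'rms mm',(1e3*np.std((W-p)@n_)).round(2)); return p,d
G=im[...,2]; R=im[...,0]
# board left/right edges (blue channel best vs bench)
L=[];Rr=[]
for y in range(220,331):
    m=f(0,234.6,215.2,217,333.5,y); L.append((edge(G[y],m-6,m+1,1),y)); Rr.append((edge(G[y],m+1,m+7,-1),y))
rep('boardL',L,.055); rep('boardR',Rr,.055)
# board ends: along the centre line, profile
M=[((a[0]+b[0])/2,a[1]) for a,b in zip(L,Rr)]; p,d=rep('boardmid',M,.055)
pp,dd=fitline(M); dd*=np.sign(dd[1])
for s in (-1,1):
    t=np.arange(45,72,.25); uv=pp[None]+s*(t[:,None])*dd
    v=cv2.remap(G.astype(np.float32),uv[:,:1].astype(np.float32),uv[:,1:].astype(np.float32),1).ravel()
    i=np.argmin(np.gradient(v)); print('end',uv[i],ray(c,*uv[i],.055).round(4))
# jig edge: saturation drop
S=(R-G); J=[];T=[]
for y in range(206,334):
    m=f(0,337,323.5,202,338,y); J.append((edge(S[y],m-5,m+6,-1),y))
    m=f(0,369,359,211,330,y)
    if 216<y<322: T.append((edge(S[y],m-6,m+7,1),y))
rep('jig',J,.012)
rep('trayedge@floor top',T,.021)
for y,x in ((210,368.7),(329.4,358.6)): print('tray wall corner',ray(c,x,y,.067).round(4))
for (u,v) in ((336.5,201.3),(322.5,337)): print('jig corner',ray(c,u,v,.012).round(4))
E
```

```text
boardL p [0.4873 0.2497] dir [-0.9908  0.1353] normal deg 82.22 rms mm 0.42
boardR p [0.4786 0.2383] dir [-0.9909  0.1346] normal deg 82.27 rms mm 0.32
boardmid p [0.4873 0.2434] dir [-0.9909  0.1349] normal deg 82.25 rms mm 0.23
end [234.42499406 215.61921276] [0.639  0.2227 0.055 ]
end [214.19966934 333.39521401] [0.3431 0.263  0.055 ]
jig p [ 0.5376 -0.0219] dir [-0.9941  0.1084] normal deg 83.78 rms mm 0.19
trayedge@floor top p [ 0.4748 -0.1038] dir [-0.9941  0.1087] normal deg 83.76 rms mm 0.17
tray wall corner [ 0.6492 -0.1202  0.067 ]
tray wall corner [ 0.3525 -0.089   0.067 ]
jig corner [ 0.6878 -0.0411  0.012 ]
jig corner [ 0.3327 -0.0021  0.012 ]
```

Emit:
step_arm(
  targets=[
    [1,0.92,-1,-0.1,0.074],
    [1,0.92,-1,-0.1,0.074],
    [1,0.92,-1,-0.1,0.074],
    [1,0.92,-1,-0.1,0.074],
    [1,0.92,-1,-0.1,0.074],
    [1,0.92,-1,-0.1,0.074],
    [1,0.92,-1,-0.1,0.074],
    [1,0.92,-1,-0.1,0.074],
    [1,0.92,-1,-0.1,0.074],
    [1,0.92,-1,-0.1,0.074],
    [1,0.92,-1,-0.1,0.074],
    [1,0.92,-1,-0.1,0.074],
  ],
)

```text
time_s: 1.3
position: [0.4543, 0.334, 0.2056]
tcp_rot: [[-0.991, 0.134, -0.0], [0.134, 0.991, 0.0], [0.0, 0.0, -1.0]]
force: [-0.7, -0.3, 0.5]
opening: 1.003
grasp_force: 0.0
```

Emit:
step_arm(
  targets=[
    [1,0.147,-0.364,0,0],
    [1,0.147,-0.364,0,0],
    [1,0.147,-0.364,0,0],
    [1,0.147,-0.364,0,0],
    [1,0.147,-0.364,0,0],
  ],
)

```text
time_s: 1.8
position: [0.4913, 0.2431, 0.2056]
tcp_rot: [[-0.991, 0.135, -0.0], [0.135, 0.991, 0.0], [0.0, 0.0, -1.0]]
force: [0.1, -0.0, -0.5]
opening: 1.0
grasp_force: 0.0
```

```bash
python3 - <<'E'
from h import *
c=cap('wrist','w1'); s=read_state(); print(s['position'],s['force'],c['pose'].round(3).tolist())
for p in ([.639,.2227,.055],[.3431,.263,.055],[.491,.243,.055]): print(proj(c,np.array(p)))
E
```

```text
[0.49124705 0.24328358 0.20558486] [-0.53549309 -0.08440827  0.2522827 ] [[0.135, 0.961, 0.242, 0.425], [0.991, -0.131, -0.034, 0.251], [-0.001, 0.245, -0.97, 0.36], [0.0, 0.0, 0.0, 1.0]]
[318.80484899 367.24449726]
[318.96209046  49.7407852 ]
[319.02654962 226.99638475]
```

View pics/w1.png

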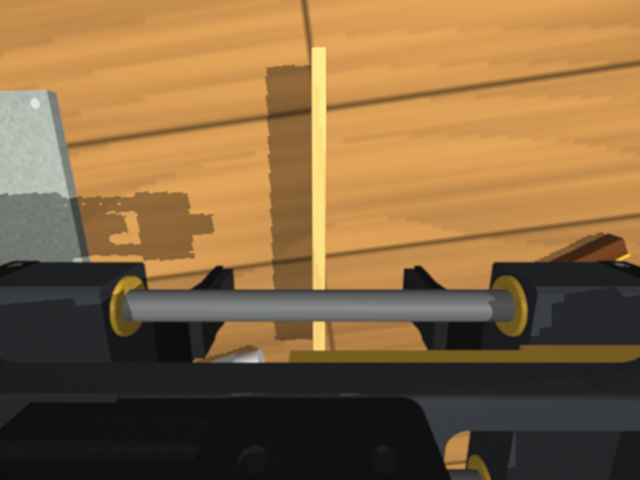

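The wrist view shows the board vertical at columns 312-326, with its far end at row 48 (predicted 50), so it is centred between the fingers and aligned. I'll descend and grip.

Emit:
step_arm(
  targets=[
    [1,0,0,-0.2,0],
    [1,0,0,-0.4,0],
    [1,0,0,-0.52,0],
    [1,0,0,-0.6,0],
    [1,0,0,-0.66,0],
    [1,0,0,-0.7,0],
    [1,0,0,-0.718,0],
    [1,0,0,-0.718,0],
    [-1,0,0,-0.718,0],
    [-1,0,0,-0.718,0],
    [-1,0,0,-0.718,0],
    [-1,0,0,-0.718,0],
    [-1,0,0,-0.718,0],
    [-1,0,0,-0.718,0],
    [-1,0,0,-0.718,0],
    [-1,0,0,-0.718,0],
  ],
)

```text
time_s: 3.45
position: [0.492, 0.2419, 0.026]
tcp_rot: [[-0.991, 0.136, -0.0], [0.136, 0.991, -0.0], [0.0, -0.0, -1.0]]
force: [0.4, 0.8, 0.4]
opening: 0.357
grasp_force: 0.0
```

Emit:
step_arm(
  targets=[
    [-1,0,0,0,0],
    [-1,0,0,0,0],
    [-1,0,0,0,0],
    [-1,0,0,0,0],
    [-1,0,0,0,0],
    [-1,0,0,0,0],
  ],
)

```text
time_s: 4.05
position: [0.4921, 0.2421, 0.0261]
tcp_rot: [[-0.991, 0.136, 0.0], [0.136, 0.991, 0.0], [-0.0, 0.0, -1.0]]
force: [0.7, 0.4, -0.2]
opening: 0.138
grasp_force: 30.0
```

Emit:
step_arm(
  targets=[
    [-1,0,0,0.06,0],
    [-1,0,0,0.16,0],
    [-1,0,0,0.24,0],
    [-1,0,-0.05,0.28,0.002],
    [-1,0.01,-0.15,0.28,0.004],
    [-1,0.02,-0.3,0.28,0.0085],
    [-1,0.03,-0.45,0.28,0.0085],
    [-1,0.04,-0.6,0.28,0.0085],
    [-1,0.05,-0.75,0.28,0.0085],
    [-1,0.05,-0.88,0.28,0.0085],
    [-1,0.05,-0.96,0.28,0.0085],
    [-1,0.05,-1,0.28,0.0085],
    [-1,0.05,-1,0.28,0.0085],
    [-1,0.05,-1,0.28,0.0085],
  ],
)

```text
time_s: 5.45
position: [0.5039, -0.0076, 0.0958]
tcp_rot: [[-0.994, 0.11, -0.001], [0.11, 0.994, 0.001], [0.001, 0.0, -1.0]]
force: [0.5, -0.5, -1.2]
opening: 0.138
grasp_force: 30.0
```

```bash
python3 - <<'E'
from h import *
c=cap('wrist','w2'); s=read_state(); print(s['position'],s['force'],s['moment'],s['grasp_force'])
d=cap('top','t2')
np.save('pics/r.npy',1)
out=np.hstack([c['color'][:,:480:],cv2.resize(d['color'][195:355,215:455],(320,214))[:,:].repeat(1,0) if 0 else cv2.copyMakeBorder(cv2.resize(d['color'][195:355,215:455],(320,214)),0,266,0,0,cv2.BORDER_CONSTANT)])
cv2.imwrite('pics/m2.png',out[:,:,::-1])
n=np.array([.1085,.994]);t=np.array([.994,-.1085])
for z in(.021,.067):
  for p in ([.5008+.15*.994,-.1066-.15*.1085],[.5008-.15*.994,-.1066+.15*.1085]): print(z,proj(c,np.array([*p,z])))
E
```

```text
[ 0.50397874 -0.00719694  0.09587322] [-0.05217711 -0.18087149 -1.38257349] [-0.00431855  0.0457193   0.01780659] 29.999291695977153
0.021 [200.1780783  433.24488908]
0.021 [157.25994569  26.1280874 ]
0.067 [177.53216569 486.87558333]
0.067 [112.2369554   -9.41776258]
```

View pics/m2.png

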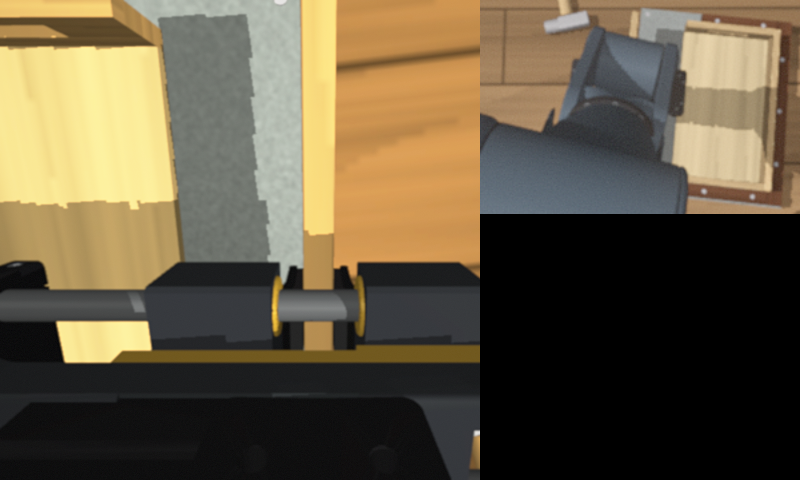

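The wrist view shows the tray floor edge running from (163,46) to (183,260), within 2 px of prediction, and the board hanging straight. I'll check the position along x against the wall/floor corner and the scene view.

```bash
python3 - <<'E'
from h import *
c=dict(np.load('pics/w2.npz')); s=dict(np.load('pics/scene.npz'))
m=np.array([.5008,-.1066]);t=np.array([.994,-.1085])
for L,z in((-.138,.021),(-.138,.067)): print('wrist',proj(c,np.array([*(m+L*t),z])))
g=cv2.cvtColor(c['color'],cv2.COLOR_RGB2GRAY)
print('col150',g[36:56,150], 'col155',g[36:56,155])
print('w2 ray floor corner',ray(c,162.5,46.5,.021))
for L in(-.15,.15):
  for z in(.012,.067): print('scene',L,z,proj(s,np.array([*(m+L*t),z])))
im=s['color'][185:335,185:345]; cv2.imwrite('pics/sc.png',cv2.resize(im,None,fx=4,fy=4,interpolation=2)[:,:,::-1])
E
```

```text
wrist [159.55895101  47.93620531]
wrist [115.97773522  19.01501406]
col150 [134 135 136 137 134 123 102  79  74 104 165 212 223 223 222 222 222 223
 223 223] col155 [147 147 147 146 146 146 146 146 136 134 169 210 224 224 223 224 224 224
 223 223]
w2 ray floor corner [ 0.36304225 -0.08964077  0.021     ]
scene -0.15 0.012 [253.98907262 214.66093231]
scene -0.15 0.067 [251.8930354  201.89503003]
scene 0.15 0.012 [301.70145123 290.73307334]
scene 0.15 0.067 [300.96091908 278.87624262]
```

View pics/sc.png

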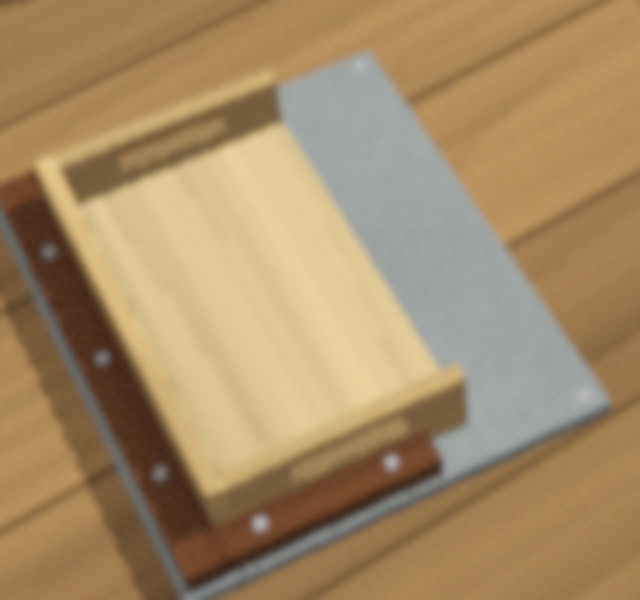

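Emit:
step_arm(
  targets=[
    [-1,0,-0.08,0,0],
    [-1,0.002,-0.18,0,0],
    [-1,0.004,-0.26,0,0],
    [-1,0.004,-0.292,0,0],
    [-1,0.004,-0.292,-0.06,0],
    [-1,0.004,-0.292,-0.12,0],
    [-1,0.004,-0.292,-0.17,0],
    [-1,0.004,-0.292,-0.2,0],
    [-1,0.004,-0.292,-0.21,0],
    [-1,0.004,-0.292,-0.22,0],
    [-1,0.004,-0.292,-0.225,0],
    [-1,0.004,-0.292,-0.228,0],
    [-1,0.004,-0.292,-0.228,0],
    [-1,0.004,-0.292,-0.228,0],
  ],
)

```text
time_s: 6.95
position: [0.5057, -0.0811, 0.0393]
tcp_rot: [[-0.994, 0.109, 0.001], [0.109, 0.994, -0.0], [-0.001, -0.0, -1.0]]
force: [-0.2, -0.7, -1.7]
opening: 0.131
grasp_force: 30.0
```

Emit:
step_arm(
  targets=[
    [-1,-0.003,-0.015,-0.004,0],
    [-1,-0.006,-0.03,-0.004,0],
    [-1,-0.008,-0.042,-0.004,0],
    [-1,-0.009,-0.05,-0.004,0],
    [-1,-0.01,-0.056,-0.004,0],
    [-1,-0.01,-0.056,-0.004,0],
    [-1,-0.01,-0.056,-0.004,0],
  ],
)

```text
time_s: 7.65
position: [0.503, -0.0951, 0.038]
tcp_rot: [[-0.994, 0.11, -0.0], [0.11, 0.994, 0.0], [0.0, 0.0, -1.0]]
force: [0.5, -0.2, -2.2]
opening: 0.135
grasp_force: 30.0
```

Emit:
step_arm(
  targets=[
    [-1,0,-0.002,0,0],
    [-1,0,-0.004,0,0],
    [-1,-0.001,-0.006,0,0],
    [-1,-0.001,-0.008,0,0],
    [-1,-0.001,-0.008,0,0],
  ],
)

```text
time_s: 8.15
position: [0.5028, -0.0971, 0.0381]
tcp_rot: [[-0.994, 0.109, 0.0], [0.109, 0.994, -0.0], [-0.0, -0.0, -1.0]]
force: [-0.6, -0.6, -2.1]
opening: 0.133
grasp_force: 30.0
```

Emit:
step_arm(
  targets=[
    [-1,0,-0.001,0,0],
    [-1,0,-0.002,0,0],
    [-1,0,-0.003,0,0],
    [-1,0,-0.004,0,0],
    [-1,0,-0.004,0,0],
  ],
)

```text
time_s: 8.65
position: [0.5028, -0.0981, 0.038]
tcp_rot: [[-0.994, 0.109, 0.0], [0.109, 0.994, -0.0], [-0.0, -0.0, -1.0]]
force: [-0.0, 0.9, -1.4]
opening: 0.139
grasp_force: 30.0
```

Emit:
step_arm(
  targets=[
    [-1,0,-0.001,0,0],
    [-1,0,-0.002,0,0],
    [-1,0,-0.003,0,0],
    [-1,0,-0.004,0,0],
    [-1,0,-0.004,0,0],
  ],
)

```text
time_s: 9.15
position: [0.5028, -0.0991, 0.0381]
tcp_rot: [[-0.994, 0.109, 0.0], [0.109, 0.994, -0.0], [-0.0, -0.0, -1.0]]
force: [-0.5, -0.3, -0.8]
opening: 0.133
grasp_force: 30.0
```

Emit:
step_arm(
  targets=[
    [-1,0,-0.001,0,0],
    [-1,0,-0.002,0,0],
    [-1,0,-0.003,0,0],
    [-1,0,-0.004,0,0],
    [-1,0,-0.004,0,0],
  ],
)

```text
time_s: 9.65
position: [0.5028, -0.1001, 0.0381]
tcp_rot: [[-0.994, 0.109, -0.0], [0.109, 0.994, -0.0], [0.0, -0.0, -1.0]]
force: [-0.0, 0.4, -2.4]
opening: 0.136
grasp_force: 30.0
```

Emit:
step_arm(
  targets=[
    [-1,0,-0.001,0,0],
    [-1,0,-0.002,0,0],
    [-1,0,-0.003,0,0],
    [-1,0,-0.004,0,0],
    [-1,0,-0.004,0,0],
  ],
)

```text
time_s: 10.15
position: [0.5028, -0.1011, 0.0381]
tcp_rot: [[-0.994, 0.109, 0.0], [0.109, 0.994, -0.0], [-0.0, -0.0, -1.0]]
force: [0.0, -0.1, -0.9]
opening: 0.134
grasp_force: 30.0
```

```bash
python3 - <<'E'
from h import *
c=cap('scene','s3'); w=cap('wrist','w3'); s=read_state(); print(s['position'],s['force'],s['moment'])
im=c['color'][175:335,225:345]; a=cv2.resize(im,(450,600),interpolation=2)
b=cv2.resize(w['color'][0:300,100:350],(350,420))
cv2.imwrite('pics/m3.png',np.hstack([a,cv2.copyMakeBorder(b,0,180,0,0,0)])[:,:,::-1])
E
```

```text
[ 0.50274716 -0.10101387  0.03804259] [ 0.18510178 -0.89573322 -1.5314465 ] [ 0.00063597 -0.02326873  0.02605158]
```

View pics/m3.png

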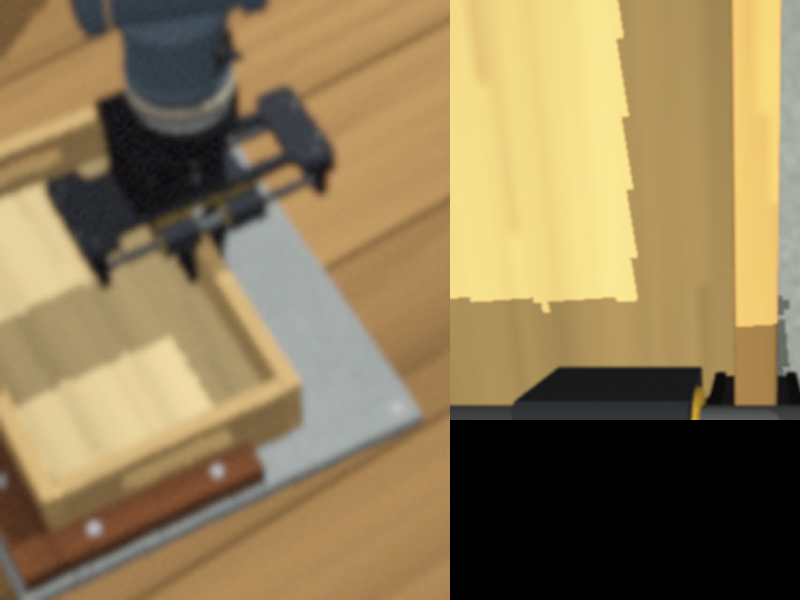

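The scene view shows the board nearly touching, with its far-x end level with the tray end at crop (299,385) and no visible step. I'll keep advancing.

Emit:
step_arm(
  targets=[
    [-1,0,-0.001,0,0],
    [-1,0,-0.002,0,0],
    [-1,0,-0.003,0,0],
    [-1,0,-0.004,0,0],
    [-1,0,-0.004,0,0],
  ],
)

```text
time_s: 10.75
position: [0.5027, -0.1014, 0.038]
tcp_rot: [[-0.994, 0.11, -0.0], [0.11, 0.994, 0.001], [0.0, 0.001, -1.0]]
force: [1.2, 4.8, -1.1]
opening: 0.136
grasp_force: 30.0
```

Emit:
step_arm(
  targets=[
    [-1,0,-0.001,0,0],
    [-1,0,-0.002,0,0],
    [-1,0,-0.002,0,0],
    [-1,0,-0.002,0,0],
  ],
)

```text
time_s: 11.15
position: [0.5027, -0.1016, 0.038]
tcp_rot: [[-0.994, 0.11, -0.0], [0.11, 0.994, 0.001], [0.0, 0.001, -1.0]]
force: [1.3, 6.0, -0.7]
opening: 0.14
grasp_force: 30.0
```

Emit:
step_arm(
  targets=[
    [-1,0,-0.001,0,0],
    [-1,0,-0.002,0,0],
    [-1,0,-0.003,0,0],
    [-1,0,-0.003,0,0],
    [-1,0,-0.003,0,0],
  ],
)

```text
time_s: 11.65
position: [0.5027, -0.1016, 0.0381]
tcp_rot: [[-0.994, 0.11, -0.0], [0.11, 0.994, 0.002], [0.001, 0.002, -1.0]]
force: [2.4, 10.3, -1.3]
opening: 0.137
grasp_force: 30.0
```

Emit:
step_arm(
  targets=[
    [-1,0,0,0,0],
    [-1,0,0,0,0],
    [-1,0,0,0,0],
    [-1,0,0,0,0],
    [-1,0,0,0,0],
    [-1,0,0,0,0],
    [-1,0,0,0,0],
    [-1,0,0,0,0],
    [-1,0,0,0,0],
    [-1,0,0,0,0],
    [-1,0,0,0,0],
    [-1,0,0,0,0],
    [-1,0,0,0,0],
    [-1,0,0,0,0],
    [-1,0,0,0,0],
    [-1,0,0,0,0],
    [-1,0,0,0,0],
    [-1,0,0,0,0],
    [-1,0,0,0,0],
    [-1,0,0,0,0],
  ],
)

```text
time_s: 13.65
position: [0.5026, -0.1017, 0.038]
tcp_rot: [[-0.994, 0.11, -0.0], [0.11, 0.994, 0.002], [0.001, 0.002, -1.0]]
force: [2.1, 9.6, 0.2]
opening: 0.134
grasp_force: 30.0
```

```bash
python3 - <<'E'
from h import *
c=cap('scene','s4'); w=cap('wrist','w4'); s=read_state(); print(s['position'],s['force'],s['moment'])
im=c['color'][175:335,225:345]; a=cv2.resize(im,(450,600),interpolation=2)
b=cv2.resize(w['color'][0:300,100:350],(350,420))
cv2.imwrite('pics/m4.png',np.hstack([a,cv2.copyMakeBorder(b,0,180,0,0,0)])[:,:,::-1])
E
```

```text
[ 0.50268856 -0.10168209  0.03805476] [2.75230761 9.72027274 0.58203205] [ 1.49351477 -0.53206639  0.0534802 ]
```

View pics/m4.png

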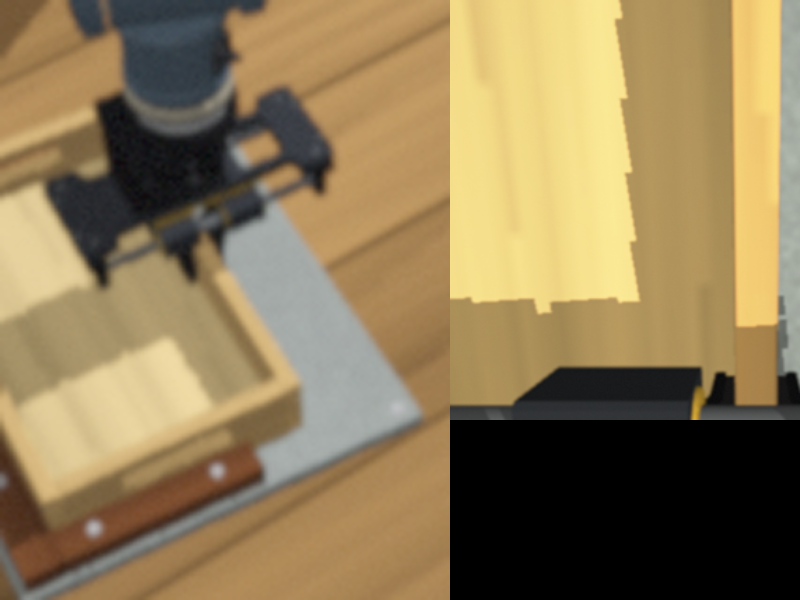

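The board is flush with its ends level, and the near-zero z moment (0.05 N·m) means both ends bear evenly. I'll hold the rest of the three seconds.

Emit:
step_arm(
  targets=[
    [-1,0,0,0,0],
    [-1,0,0,0,0],
    [-1,0,0,0,0],
    [-1,0,0,0,0],
    [-1,0,0,0,0],
    [-1,0,0,0,0],
    [-1,0,0,0,0],
    [-1,0,0,0,0],
    [-1,0,0,0,0],
    [-1,0,0,0,0],
    [-1,0,0,0,0],
    [-1,0,0,0,0],
    [-1,0,0,0,0],
    [-1,0,0,0,0],
    [-1,0,0,0,0],
  ],
)

```text
time_s: 15.25
position: [0.5027, -0.1017, 0.0381]
tcp_rot: [[-0.994, 0.11, -0.0], [0.11, 0.994, 0.002], [0.0, 0.002, -1.0]]
force: [2.7, 8.7, -0.9]
opening: 0.137
grasp_force: 30.0
```

```bash
python3 -c "
from rig import *
s=read_state();print(s['force'],s['grasp_force']);print(hand_in())"
```

```text
[ 2.74864903  8.67867107 -0.93368953] 30.00173488020664
the job is handed in; nothing more can be done
None
```

The side board is standing upright and flush on the tray's open side with its ends level by eye; it was held there for over 3 s at about 9–10 N, and I handed the job in with the arm still gripping and pressing (no verdict was returned).

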